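Show a glaze test tile in the light box

ROBOT

A 7-joint arm with a two-finger parallel gripper is mounted at the origin on the work surface. World frame = base frame: x ahead of the robot, y to its left, z up, the work surface at z = 0. Lengths are in m, angles in rad, forces in N, time in s.
With the tool pointing down it reaches from about 0.4 to 0.9 m from the base axis. Payload 5.5 kg.
Tool frame: the origin (TCP) lies at the very end of the fingers, on their centre line; the grasp point (between the pads) lies 19 mm behind it (ctrl.grasp_offset is the distance from the TCP to the grasp point, in m); z points along the fingers, y is the line along which they close (so a half turn about z gives the same grasp; the last joint's range is limited). The gripper opens to 85 mm and grips with 20 to 120 N. Pads are 22 mm wide; open, the fingers measure 114 mm over their backs; the gripper's body (76 mm by 85 mm) begins 54 mm behind the grasp point. The pads swing forward as they close: fully open they stand 13 mm farther back than shut.
Start: joints at [-0.864, 0.501, -0.427, 1.55, 0.221, 1.138, -0.21], TCP at [0.279, 0.587, 0.231] pointing down, gripper open.
Joint ranges: [-2.88, 2.88], [-0.31, 2.03], [-1.54, 1.56], [0.2, 2.42], [-1.41, 4.55], [0.19, 2.02], [-2.57, 2.57]. Speed limits (rad/s): [2.57, 2.57, 3.14, 3.14, 3.14, 3.14, 3.14].

INTERFACE

Orientations are given as a 3x3 rotation matrix whose columns are the frame's x, y, z axes.
In Python, from cell import ctrl, grab_frame, camera_params gives the robot as it stands. The module is installed in compiled form; this text tells all that it offers.
- The arm moves only by the shell command python3 -m inch 'ROWS' [FORCE]. ROWS is JSON, a list that holds one entry, the list of rows, each a list of 5 numbers: the shift along the tool's x, y, z in mm, then the turn about the tool's z in degrees, then the closure, from 0 (fully open) to 1 (shut). In form: [[[dx, dy, dz, roll, jaw], ...]]. A call has 1 to 8 rows; each row is the pose to reach, as a shift and turn from the pose commanded when the call began, along the tool's axes at that moment; what a row does not reach only later rows make up. A row lasts 1/8 s, in which the tool goes at most 62.5 mm and 10.7 degrees, less where a joint would pass 70% of its speed; a pose out of reach is approached as far as the arm can. A call with a gripper value outside its range is refused whole. The fingers move at their own pace and stop on an object; FORCE is the grip in N (left out, the last holds). Time passes only in rows, so rows that repeat a pose let the fingers close. It gives the time, the measured TCP pose, the force, the opening and the grip force at its end, in the units of the state.
- ctrl.observe(): the state, without advancing time (a new reading comes with each control period).
- grab_frame(name): name is "scene" or "top" or "wrist"; returns the picture (480x640x3 uint8, red, green, blue); there is no depth.
- camera_params(name): a dict with "fx", "fy", "cx", "cy" (pixels), "k1" (the pictures are not rectified: a ray, as slopes to the right and down, at radius r is drawn at 1 + k1 r^2 times it, then the intrinsics apply), "rvec" (rotation vector, rad) and "tvec" (3), from world to camera coordinates, as OpenCV has them. Camera axes: x right, y down, z forward; pixel columns grow to the right and rows downward; lengths in m; the calibration is good to about 2 mm. A picture is of the moment at which its call begins: read the wrist's pose just before it. camera_params takes no time and is no camera call; for the wrist camera it gives the pose at the moment of the call.
- ctrl.hand_in(): hands the job in; it is judged then, once.
The state is a dict: "t": time; "joints": joint angles; "joint_vel": joint speeds; "joint_torque": joint torques, N m; "ee_pos": TCP position; "orientation": TCP orientation; "contact_force": force on the tool from outside, world axes, zero at the start; "moment": the same for the moment, N m; "gripper_width": finger opening in m; "grip_force": force on a finger pad.
Only numpy, scipy, OpenCV 4.12 (cv2) and the standard library are available. Lean on these libraries where they do the work, as an engineer would, in place of code of your own. Each camera call takes 0.05 s, during which the arm holds its last target. There are 200 camera calls.

TASK

Slide the light box's shutter fully open, then take the tall narrow test tile out of the wooden rack and lower it upright, painted lines down, through the slot in the top of the box until its lower edge is at mid-height of the side windows. Finish while holding it there: keep the tile in the gripper, hanging clear of the box's floor and not jammed hard against the slot. Leave the two square tiles, the brush mug and the ink pot where they are.

Things in the scene. Friction and masses are not known exactly. Their poses are not given: they have to be found in the camera images.
- slot (a point): Centre of the mouth of the slot in the top of the light box, level with the box's top face, 100 mm above the table. The box (fixed, grey, hollow, 150 x 90 x 100 mm) has its long side along this frame's x; the slot is 44 mm along x and 12 mm along y, goes through an 8 mm thick top, and its mouth has a 3.5 mm chamfer. The box's centre lies 35 mm from here along +x; z is up.
- window (a point): Point inside the box straight below the slot, 55 mm under its mouth and 45 mm above the table: mid-height of the two side windows (open holes 60 mm wide and 40 mm high in the sides that face this frame's +y and -y). The box's inner floor is 37 mm below it. Same axes as the slot.
- shutter (a joint): Travel in m of the flat metal shutter (62 x 36 x 3 mm) that lies on the box's top and at first covers the slot wholly or mostly (starts 0 to 18 mm open). 0 is closed, 0.065 is fully open (a hard stop); it opens along the slot frame's +x. It slides against about 1.5 N of friction and stays where it is left. The slot is clear from about 0.055.
- shutter_grip (a point): Grip of the shutter: a black upright tab, 12 mm along x, 30 mm along y, its top 10 mm above this point and its bottom on the shutter 17 mm below this point (this point is 120.5 mm above the table). Same axes as the slot. It travels with the shutter.
- tile_center (a point): Centre of the test tile: loose white ceramic plate, 40 mm wide (its x), 10 mm thick (its y), 130 mm tall (its z, up), about 115 g, with four thin dark lines near its lower end. It starts standing upright in one of the rack's three grooves and is the only tall narrow tile there.
- tile_foot (a point): Centre of the test tile's lower edge, 65 mm below its centre; same axes as the tile.
- test_tile: The test tile; origin at the centre of its underside.
- lightbox: The light box (fixed); origin at the centre of its underside, x along its long side, towards which the shutter opens.
- rack: Wooden rack (fixed), 64 x 190 x 45 mm, origin at the centre of its underside. Three grooves run along its x, 12.5 mm wide, 30 mm deep (groove floor 15 mm above the table), 60 mm apart along its y at -60, 0 and +60 mm.
- square_tile1_center (a point): Centre of a square white tile 70 mm wide (x), 10 mm thick (y), 80 mm tall, standing in another groove of the rack. Leave it.
- square_tile2_center (a point): Centre of a second such square tile in the remaining groove. Leave it.
- mug_center (a point): Centre of a white mug (76 mm across, 85 mm high, 42.5 mm above its underside) with brushes up to about 175 mm above the table. Leave it.
- ink_center (a point): Centre of a small white ink pot, 56 mm across, 50 mm high. Leave it.
Mind the look-alikes: they are no part of the job. Leave any red look-alike of the test_tile alone.

How it is judged:
By the outcome, as a careful person would: the job done as asked, in the order asked, and still so for the second after the job is handed in, while the arm keeps its last pose, push and grip.
It also fails if it takes over 58 s, if anything falls off the work surface, if the arm or the gripper's body presses on something with over 40 N, if the wrist force passes 120 N, or if a joint passes its speed limit or range.

## Working session

There is one attempt and no reset: what is moved stays moved. The work goes in short steps, Python scripts to look and compute and a shell command to move; the robot and the scene stay as the last step left them, time stands still between calls to the robot, and variables do not carry over. Pictures are saved under pics/ and viewed, at most 10 in all, crops included, and the job is handed in when it is done.

```bash
mkdir -p pics; python3 - <<'E'
from cell import ctrl, grab_frame, camera_params
import cv2
for n in("scene","top"):
    cv2.imwrite(f"pics/{n}0.png",grab_frame(n)[:,:,::-1]); print(n,camera_params(n))
s=ctrl.observe();print(s)
E
```

```text
scene {'fx': 587.4962141635555, 'fy': 587.4962141635555, 'cx': 318.7749648323037, 'cy': 248.4340333259421, 'k1': -0.0948195653252496, 'rvec': array([ 1.17704272,  2.25254298, -1.07255448]), 'tvec': array([ 0.2929372 , -0.25608265,  1.48564496])}
top {'fx': 616.0833297253357, 'fy': 616.0833297253357, 'cx': 322.2785255677958, 'cy': 237.42015139303987, 'k1': 0.0275487294409141, 'rvec': array([ 2.13758772, -2.08802423,  0.20511281]), 'tvec': array([0.0609559 , 0.59535247, 1.26346314])}
{'t': 0.1, 'joints': array([-0.863768  ,  0.50176719, -0.42679078,  1.55137152,  0.22081674,
        1.1383072 , -0.21026943]), 'joint_vel': array([-0.00057296,  0.00017652,  0.00072252, -0.00232448, -0.00098696,
       -0.00127658,  0.00024502]), 'joint_torque': array([-1.10078172e-02, -5.70816207e+01, -5.83846316e+00, -2.81750447e+01,
        1.05021309e-02,  5.66486648e-03,  4.99576956e-06]), 'ee_pos': array([0.27888331, 0.58642078, 0.23034254]), 'orientation': array([[-9.03147212e-01,  4.29330251e-01, -8.05332596e-04],
       [ 4.29331005e-01,  9.03145784e-01, -1.60666169e-03],
       [ 3.75442722e-05, -1.79680628e-03, -9.99998385e-01]]), 'contact_force': array([-0.39687708,  0.40323341,  0.14821818]), 'moment': array([0.03409947, 0.02352561, 0.02704454]), 'grip_force': 0.0, 'gripper_width': 0.08544391473889457}
```

View pics/scene0.png

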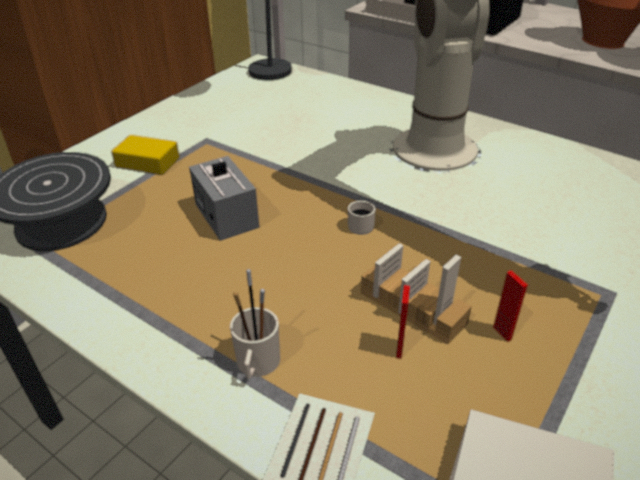

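View pics/top0.png

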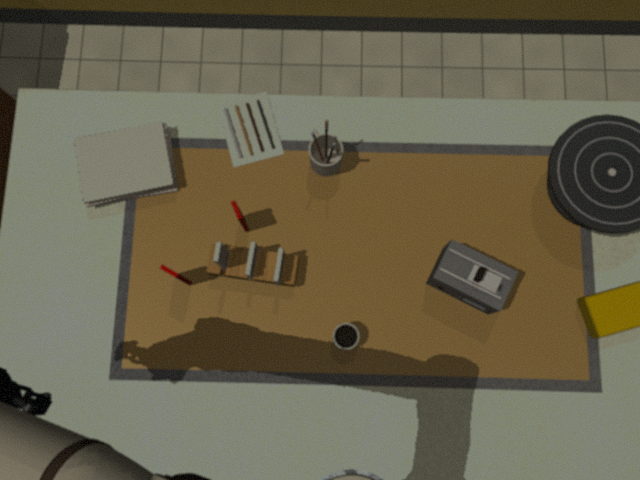

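Scene: the light box is at about (225,195), and the rack at (415,300) has the tall tile in its right-hand groove at (450,285). Two red look-alikes stand beside it. Top: the box is at (473,277), the rack at (253,263) and the tall tile at (220,255). I'll enlarge the box and the rack.

```bash
python3 - <<'E'
import cv2,numpy as np
t=cv2.imread("pics/top0.png")
a=cv2.resize(t[225:325,420:530],None,fx=5.4,fy=5.4,interpolation=cv2.INTER_CUBIC)[:,:400*2]
a=cv2.resize(t[230:320,425:525],(400,360),interpolation=cv2.INTER_CUBIC)
b=cv2.resize(t[225:315,205:305],(400,360),interpolation=cv2.INTER_CUBIC)
cv2.imwrite("pics/c0.png",cv2.convertScaleAbs(np.hstack([a,b]),alpha=1.5))
E
cat > h.py <<'E'
import numpy as np, cv2
from cell import ctrl, grab_frame, camera_params
def ray(p,px):
    K=np.array([[p["fx"],0,p["cx"]],[0,p["fy"],p["cy"]],[0,0,1]])
    d=cv2.undistortPoints(np.array([[px]],float),K,np.array([p["k1"],0,0,0,0]))[0,0]
    R=cv2.Rodrigues(p["rvec"])[0]; return -R.T@p["tvec"], R.T@np.array([*d,1])
def atz(p,px,z):
    c,d=ray(p,px); return c+d*(z-c[2])/d[2]
def proj(p,X):
    K=np.array([[p["fx"],0,p["cx"]],[0,p["fy"],p["cy"]],[0,0,1]])
    return cv2.projectPoints(np.array(X,float).reshape(-1,3),p["rvec"],p["tvec"],K,np.array([p["k1"],0,0,0,0]))[0][:,0]
def delta(target,yaw_y=None):
    """shift in tool axes (mm) from measured tcp to target; roll deg to bring tool y along world yaw (rad), mod 180"""
    s=ctrl.observe();R=s["orientation"]
    d=R.T@(np.array(target)-s["ee_pos"])*1000
    r=None
    if yaw_y is not None:
        v=R.T@np.array([np.cos(yaw_y),np.sin(yaw_y),0]); r=np.degrees(np.arctan2(-v[0],v[1])); r=(r+90)%180-90
    return d.round(1),r
E
```

```text
(no output)
```

View pics/c0.png

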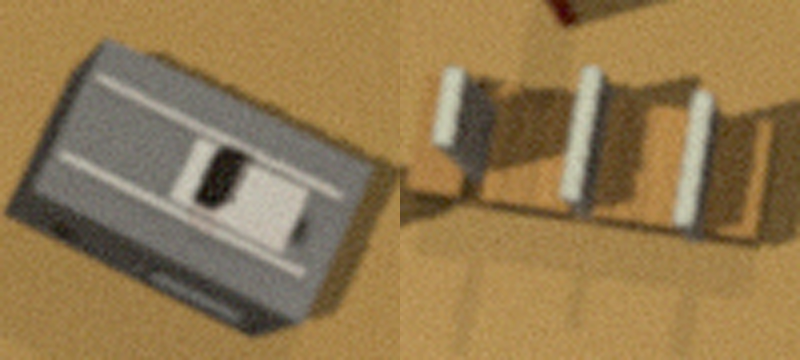

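```bash
python3 - <<'E'
from h import *
p=camera_params("top")
L=lambda x,y:(425+(x-.0)/4-.4,230+y/4-.4)
Rr=lambda x,y:(205+(x-400)/4-.4,225+y/4-.4)
B=np.array([atz(p,L(*c),.1) for c in [(105,40),(372,170),(300,325),(38,193)]])
print("box",B.round(4).tolist(),np.linalg.norm(np.roll(B,-1,0)-B,axis=1))
c=B.mean(0); ux=(B[0]+B[3]-B[1]-B[2])[:2]; uy=(B[0]-B[3]+B[1]-B[2])[:2]
y1=np.arctan2(ux[1],ux[0]); y2=np.arctan2(uy[1],uy[0])
print("c",c,"yaw x",np.degrees(y1),"yaw of side up",np.degrees(y2))
u=np.array([np.cos(y1),np.sin(y1),0]); print("slot",c-.035*u)
S=np.array([atz(p,L(*q),.1035) for q in [(200,138),(310,190),(282,250),(172,200)]]);
print("shutter c along box x",(S.mean(0)-c)@u,np.linalg.norm(np.roll(S,-1,0)-S,axis=1))
T=np.array([atz(p,L(*q),.1305) for q in [(246,160),(212,195)]]);print("tab",T,((T.mean(0)-c)@u))
for z,a,b in[(.145,(454,68),(443,145)),(.095,(592,68),(573,200)),(.095,(702,92),(686,225))]:
    A=atz(p,Rr(*a),z);D=atz(p,Rr(*b),z);d=A-D;print("tile",(A+D)/2,np.linalg.norm(d),np.degrees(np.arctan2(d[1],d[0])))
for n,q,z in[("mug",(325,155),.085),("ink",(346,336),.05),("red1",(240,215),.05),("red2",(176,274),.05)]: print(n,atz(p,q,z))
# tile via scene: top centre approx (454,261)
q=camera_params("scene"); print("scene tiletop",atz(q,(452,259),.145), "box-top corners proj",proj(q,B).round(0).tolist())
E
```

```text
box [[0.5872, -0.1924, 0.1], [0.5223, -0.3275, 0.1], [0.4422, -0.2881, 0.1], [0.5063, -0.1568, 0.1]] [0.14978594 0.0892766  0.14611651 0.08834975]
c [ 0.51451017 -0.2411718   0.1       ] yaw x 64.16629197029646 yaw of side up -25.004171603378065
slot [ 0.49925855 -0.27267399  0.1       ]
shutter c along box x -0.019377956672320347 [0.06079487 0.03459826 0.06011106 0.03571081]
tab [[ 0.52122065 -0.25548916  0.1305    ]
 [ 0.50314497 -0.23806648  0.1305    ]] -0.006059945149548756
tile [0.54357667 0.28429637 0.145     ] 0.03928792277608808 -4.693550230331354
tile [0.53960223 0.22307614 0.095     ] 0.06991833629219268 -5.389098862896037
tile [0.52807936 0.1647269  0.095     ] 0.07005742432963206 -4.596900680048949
mug [0.77080796 0.07313274 0.085     ]
ink [0.38627578 0.02028217 0.05      ]
red1 [0.64154503 0.25559685 0.05      ]
red2 [0.50882352 0.38571741 0.05      ]
scene tiletop [0.53854083 0.28321887 0.145     ] box-top corners proj [[214.0, 201.0], [189.0, 166.0], [228.0, 155.0], [255.0, 187.0]]
```

```bash
python3 - <<'E'
from h import *
print(delta([.5115,-.2475,.23],np.radians(64.6)))
E
```

```text
(array([-568.1, -653.3,    1.5]), np.float64(-0.025111585160757954))
```

```bash
python3 -m inch '[[[-568,-653,-10,0,0],[-568,-653,-10,0,0],[-568,-653,-10,0,0],[-568,-653,-10,0,0],[-568,-653,-10,0,0],[-568,-653,-10,0,0],[-568,-653,-10,0,0],[-568,-653,-10,0,0]]]'
python3 - <<'E'
from h import *
print(delta([.5115,-.2475,.23],np.radians(64.6)),ctrl.observe()["joints"])
E
```

```text
t: 1.1
ee_pos: [0.4135, 0.1034, 0.2372]
orientation: [[-0.903, 0.429, 0.0], [0.429, 0.903, 0.0], [-0.0, 0.0, -1.0]]
contact_force: [1.3, 0.6, 0.1]
gripper_width: 0.0852
grip_force: 0.0
(array([-239.1, -274.9,    7.2]), np.float64(-0.018311630610298835)) [-0.12464977  0.06457035 -0.19044373  2.07918193  0.01459894  0.99859747
  0.80455714]
```

```bash
python3 -m inch '[[[-239,-275,0,0,0],[-239,-275,0,0,0],[-239,-275,0,0,0],[-239,-275,0,0,0],[-239,-275,0,0,0.3],[-239,-275,0,0,0.4],[-239,-275,0,0,0.4]]]'
python3 - <<'E'
from h import *
print(delta([.5115,-.2475,.23],np.radians(64.6)),ctrl.observe()["joints"])
p=camera_params("wrist");im=grab_frame("wrist");cv2.imwrite("pics/w1.png",im[:,:,::-1]);print(p)
np.save("w1.npy",p,allow_pickle=True)
E
```

```text
t: 1.98
ee_pos: [0.5104, -0.2507, 0.2364]
orientation: [[-0.9, 0.436, -0.001], [0.436, 0.9, -0.002], [0.0, -0.002, -1.0]]
contact_force: [-0.4, 0.3, 0.0]
gripper_width: 0.0511
grip_force: 0.0
(array([0.4, 3.4, 6.4]), np.float64(-0.4360321283790114)) [ 0.3178184   0.31792983  0.1108109   1.76980393 -0.03693625  1.05609712
  1.56118369]
{'fx': 372.7504523818162, 'fy': 372.7504523818162, 'cx': 328.848712651349, 'cy': 239.66443894667793, 'k1': 0.016354601752282892, 'rvec': array([-2.46793729, -1.54637142, -0.19891913]), 'tvec': array([ 0.00247236, -0.58461361,  0.23703562])}
```

View pics/w1.png

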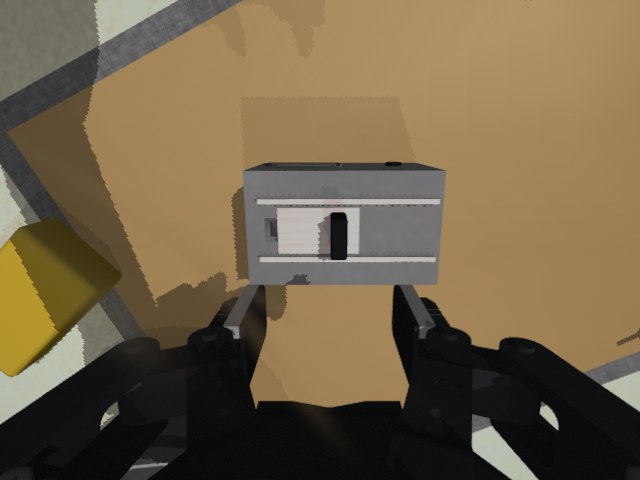

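The wrist view shows the box top with corners (245,170), (445,170), (438,284), (248,284). The tab is at about (332-347, 213-259), and the uncovered left end of the slot is at (266-278, 219-241).

```bash
python3 - <<'E'
from h import *
p=camera_params("wrist"); c,_=ray(p,(320,240));print("cam",c)
B=np.array([atz(p,q,.1) for q in [(445,170),(245,170),(248,284),(438,284)]])
print(B.round(4).tolist(),np.linalg.norm(np.roll(B,-1,0)-B,axis=1))
cc=B.mean(0);ux=(B[0]+B[3]-B[1]-B[2]);y=np.arctan2(ux[1],ux[0]);u=np.array([np.cos(y),np.sin(y),0])
print("c",cc,np.degrees(y),"slot",cc-.035*u)
m=[np.degrees(np.arctan2(*(atz(p,a,.1)-atz(p,b,.1))[[1,0]])) for a,b in[((440,202),(257,202)),((436,259.5),(258,259.5))]];print("rails yaw",m)
for q in[(332,213),(347,213),(347,259),(332,259)]: print("tab",atz(p,q,.1305),"rel",(atz(p,q,.1305)-cc)@u)
S=[(atz(p,q,.1035)-cc)@u for q in[(277,230),(359,230)]];print("shutter ends",S)
v=np.array([-u[1],u[0],0]);print("slot end",(atz(p,(266,230),.1)-cc)@u,"slot y",[(atz(p,(268,k),.1)-cc)@v for k in(218,241)],"rails",[(atz(p,(340,k),.1)-cc)@v for k in(202,259.5)])
# model overlay
E
```

```text
cam [ 0.45267797 -0.21826416  0.37966108]
[[0.5086, -0.1505, 0.1], [0.4446, -0.2835, 0.1], [0.5244, -0.325, 0.1], [0.5903, -0.188, 0.1]] [0.14763589 0.0900287  0.15205674 0.08987426]
c [ 0.51695784 -0.2367443   0.1       ] 64.32173902994253 slot [ 0.50179174 -0.26828775  0.1       ]
rails yaw [np.float64(64.30875402086184), np.float64(64.33578768806993)]
tab [ 0.49615892 -0.23716473  0.1305    ] rel -0.0093914363018157
tab [ 0.50057004 -0.2279921   0.1305    ] rel 0.0007867343554149265
tab [ 0.53025425 -0.24181949  0.1305    ] rel 0.0011875918122593388
tab [ 0.52569927 -0.25129823  0.1305    ] rel -0.009328789771054582
shutter ends [np.float64(-0.05103427633802753), np.float64(0.011378739802090847)]
slot end -0.060012739180357336 slot y [np.float64(0.00887585048136872), np.float64(-0.009326658152110806)] rails [np.float64(0.021202251458822263), np.float64(-0.024404348944305987)]
```

```bash
python3 - <<'E'
from h import *
print(delta([.514,-.242,.109],np.radians(64.3)))
E
```

```text
(array([ -1.1,   6.5, 127.2]), np.float64(0.05057076625135437))
```

```bash
python3 -m inch '[[[-1,6.5,60,0,0.4],[-1,6.5,100,0,0.4],[-1,6.5,127,0,0.4],[-1,6.5,127,0,0.5],[-1,6.5,127,0,1],[-1,6.5,127,0,1],[-1,6.5,127,0,1],[-1,6.5,127,0,1]]]' 30
```

```text
t: 3.02
ee_pos: [0.5156, -0.2403, 0.1117]
orientation: [[-0.903, 0.43, 0.002], [0.43, 0.903, -0.0], [-0.002, 0.0, -1.0]]
contact_force: [-2.9, 2.2, 7.9]
gripper_width: 0.0113
grip_force: 34.1
```

```bash
python3 -m inch '[[[0,8,-1,0,1],[0,20,-1,0,1],[0,32,-1,0,1],[0,40,-1,0,1],[0,45,-1,0,1],[0,45,-1,0,1]]]'; python3 -m inch '[[[0,2,0,0,1],[0,3,0,0,1],[0,3,0,0,1]]]'
```

```text
t: 3.78
ee_pos: [0.5347, -0.2005, 0.1117]
orientation: [[-0.903, 0.43, 0.001], [0.43, 0.903, -0.002], [-0.002, -0.001, -1.0]]
contact_force: [0.1, -4.1, 6.0]
gripper_width: 0.0114
grip_force: 33.9
t: 4.15
ee_pos: [0.5348, -0.2004, 0.1117]
orientation: [[-0.902, 0.432, -0.0], [0.432, 0.902, -0.004], [-0.002, -0.004, -1.0]]
contact_force: [-3.0, -9.2, 6.2]
gripper_width: 0.0113
grip_force: 34.0
```

```bash
python3 -m inch '[[[0,2,-1,0,1],[0,4,-1,0,1],[0,4,-1,0,1]]]'
python3 - <<'E'
from h import *
im=grab_frame("top")
cv2.imwrite("pics/t1.png",cv2.convertScaleAbs(cv2.resize(im[230:320,425:525],(800,600),interpolation=cv2.INTER_CUBIC),alpha=1.5)[:,:,::-1])
E
```

```text
t: 4.53
ee_pos: [0.5349, -0.2003, 0.1117]
orientation: [[-0.901, 0.434, -0.002], [0.434, 0.901, -0.008], [-0.001, -0.008, -1.0]]
contact_force: [-3.9, -16.0, -0.2]
gripper_width: 0.011
grip_force: 33.1
```

```bash
python3 -m inch '[[[0,-6,0,0,0.5],[0,-6,0,0,0.4],[0,-6,0,0,0.4],[0,-6,-40,0,0.4],[0,-6,-90,0,0.3],[-15,-75,-130,0,0],[-15,-75,-130,0,0],[-15,-75,-130,0,0]]]'
python3 - <<'E'
from h import *
s=ctrl.observe();print(s["ee_pos"],s["joints"])
p=camera_params("wrist");im=grab_frame("wrist");cv2.imwrite("pics/w2.png",im[:,:,::-1]);print(ray(p,(320,240))[0]);np.save("w2.npy",p,allow_pickle=True)
E
```

```text
t: 5.58
ee_pos: [0.5184, -0.2681, 0.2424]
orientation: [[-0.902, 0.432, 0.001], [0.432, 0.902, -0.0], [-0.001, 0.0, -1.0]]
contact_force: [-0.2, 0.2, -0.3]
gripper_width: 0.085
grip_force: 0.0
[ 0.51844582 -0.26810944  0.24238507] [ 0.33168534  0.33832564  0.12494016  1.72766251 -0.04715839  1.0776189
  1.59654573]
[ 0.46025903 -0.2390347   0.38570877]
```

View pics/w2.png

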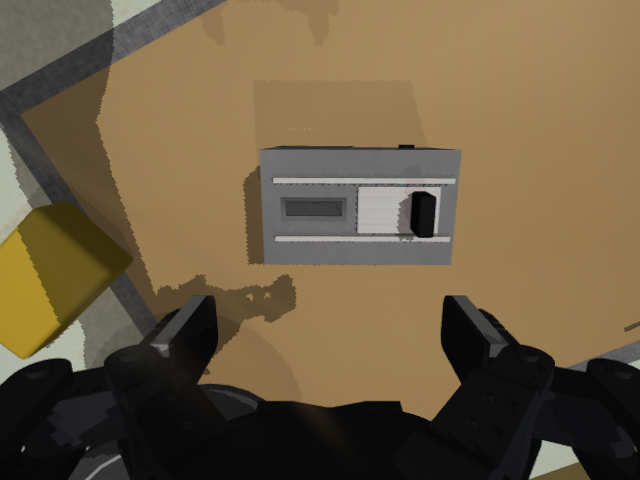

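The shutter is fully open, with its left edge at column 358. The slot mouth spans (280-347, 196-221).

```bash
python3 - <<'E'
from h import *
p=np.load("w2.npy",allow_pickle=True).item();im=cv2.imread("pics/w2.png")
P=lambda a:atz(p,a,.1)
for name,Q in(("slotouter",[(347,196.5),(280,196.5),(281,221.5),(346.5,221.5)]),("box",[(461,150),(261,149),(265,264),(452,264.5)])):
    B=np.array([P(q) for q in Q]);ux=B[0]+B[3]-B[1]-B[2];y=np.arctan2(ux[1],ux[0])
    c=B.mean(0);print(name,c,np.degrees(y),np.linalg.norm(np.roll(B,-1,0)-B,axis=1),"slot if box",c-.035*np.array([np.cos(y),np.sin(y),0]))
print(delta([.543,.283,.235],np.radians(85)), delta([.543,.283,.235],np.radians(-5)))
E
```

```text
slotouter [ 0.50194761 -0.272277    0.1       ] 64.40647538245874 [0.05154569 0.01965158 0.05129428 0.01965467] slot if box [ 0.48682818 -0.30384284  0.1       ]
box [ 0.51746919 -0.24014077  0.1       ] 64.16731589723342 [0.14870363 0.09017339 0.15083234 0.08972771] slot if box [ 0.50221813 -0.27164323  0.1       ]
(array([213.7, 506.5,   7.1]), np.float64(-20.42929408474808)) (array([213.7, 506.5,   7.1]), np.float64(69.57064252423112))
```

```bash
python3 -m inch '[[[214,450,7,-20.5,0],[214,450,7,-20.5,0],[214,450,7,-20.5,0],[214,450,7,-20.5,0],[214,450,7,-20.5,0],[214,450,7,-20.5,0],[214,450,7,-20.5,0],[214,450,7,-20.5,0]]]'; python3 -m inch '[[[0,0,0,0,0],[0,0,0,0,0]]]'
python3 - <<'E'
from h import *
s=ctrl.observe();print(s["ee_pos"],s["joints"])
p=camera_params("wrist");im=grab_frame("wrist");cv2.imwrite("pics/w3.png",im[:,:,::-1]);print(ray(p,(320,240))[0]);np.save("w3.npy",p,allow_pickle=True)
E
```

```text
t: 6.62
ee_pos: [0.5159, 0.2353, 0.2335]
orientation: [[-0.997, 0.082, -0.003], [0.082, 0.997, 0.0], [0.003, -0.0, -1.0]]
contact_force: [0.8, 0.9, 0.4]
gripper_width: 0.0854
grip_force: 0.0
t: 6.88
ee_pos: [0.5166, 0.2323, 0.2335]
orientation: [[-0.997, 0.082, -0.003], [0.082, 0.997, -0.001], [0.003, -0.001, -1.0]]
contact_force: [-0.2, -0.8, -0.4]
gripper_width: 0.0856
grip_force: 0.0
[0.51659772 0.23227095 0.23347568] [-0.30350216  0.32724902 -0.20465655  1.76644472  0.07421835  1.05862184
  0.95410673]
[0.45282654 0.2387207  0.37702974]
```

View pics/w3.png

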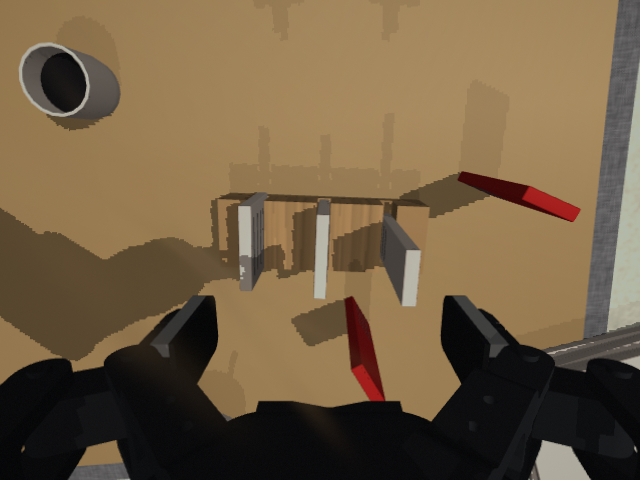

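The tall tile's top face is at (403-418, 250) to (403-417, 304). The red look-alikes' tops are at (368,383) and (551,204).

```bash
python3 - <<'E'
from h import *
p=np.load("w3.npy",allow_pickle=True).item()
B=np.array([atz(p,q,.145) for q in[(403,250.5),(418.5,250.5),(417,304),(403,304)]])
u=B[2]+B[3]-B[0]-B[1];c=B.mean(0)
print(c,np.degrees(np.arctan2(u[1],u[0])),np.linalg.norm(np.roll(B,-1,0)-B,axis=1))
for q in[(240,206),(252,206),(251,290),(240,290),(318,214),(329,214),(326,297),(315,297)]:print(atz(p,q,.095).round(4))
for q in[(354,368),(378,365),(384,402)]:print("red1top",atz(p,q,.13))
for q in[(526,187),(580,210),(572,220)]:print("red2top",atz(p,q,.13))
print(delta([*c[:2],.101],np.radians(85)))
E
```

```text
[0.54406882 0.28475724 0.145     ] -2.3768952907045495 [0.01002265 0.03754137 0.00940589 0.03757961]
[0.4947 0.1667 0.095 ]
[0.4954 0.1758 0.095 ]
[0.5636 0.1657 0.095 ]
[0.5629 0.1568 0.095 ]
[0.5058 0.2255 0.095 ]
[0.5065 0.2339 0.095 ]
[0.5748 0.2258 0.095 ]
[0.574  0.2168 0.095 ]
red1top [0.61861846 0.2434566  0.13      ]
red1top [0.61752889 0.26156017 0.13      ]
red1top [0.65009099 0.26451684 0.13      ]
red2top [0.49266954 0.36498224 0.13      ]
red2top [0.51109398 0.40121242 0.13      ]
red2top [0.51751249 0.39654266 0.13      ]
(array([-22.4,  56.2, 132.6]), np.float64(0.12779172787485038))
```

```bash
python3 -m inch '[[[-22.5,56,10,0,0.4],[-22.5,56,40,0,0.5],[-22.5,56,90,0,0.5],[-22.5,56,132,0,0.5],[-22.5,56,132,0,0.5],[-22.5,56,132,0,0.6]]]'; python3 -m inch '[[[0,0,0,0,0.8],[0,0,0,0,1],[0,0,0,0,1],[0,0,0,0,1],[0,0,0,0,1]]]' 50
python3 - <<'E'
from h import *
im=grab_frame("wrist");cv2.imwrite("pics/w4.png",im[:,:,::-1])
E
```

```text
t: 7.68
ee_pos: [0.5468, 0.2845, 0.1045]
orientation: [[-0.996, 0.087, 0.001], [0.087, 0.996, 0.001], [-0.001, 0.001, -1.0]]
contact_force: [0.6, 0.1, 0.2]
gripper_width: 0.0341
grip_force: 0.0
t: 8.3
ee_pos: [0.5472, 0.2848, 0.1054]
orientation: [[-0.996, 0.086, 0.003], [0.086, 0.996, 0.001], [-0.003, 0.001, -1.0]]
contact_force: [-0.1, -2.4, 6.5]
gripper_width: 0.0095
grip_force: 49.3
```

```bash
python3 -m inch '[[[0,0,-10,0,1],[0,0,-25,0,1],[0,0,-45,0,1],[0,0,-75,0,1],[0,0,-110,0,1],[0,0,-140,0,1],[0,0,-140,0,1]]]' 50
python3 - <<'E'
from h import *
p=camera_params("wrist");im=grab_frame("wrist");cv2.imwrite("pics/w4.png",im[:,:,::-1])
print(delta([.502,-.272,.245],np.radians(-25.6)))
E
```

```text
t: 9.22
ee_pos: [0.5476, 0.2862, 0.2475]
orientation: [[-0.996, 0.086, 0.006], [0.086, 0.996, 0.004], [-0.006, 0.004, -1.0]]
contact_force: [-0.1, 0.3, -2.1]
gripper_width: 0.0095
grip_force: 48.7
(array([  -3.5, -559.2,   -0.9]), np.float64(-69.3208823815014))
```

View pics/w4.png

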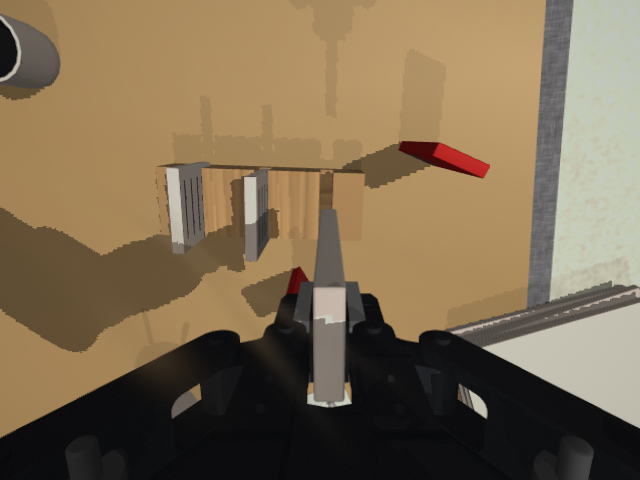

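The tile hangs upright in the gripper. Its top face is at (315-343, 290) to (308-351, 402), clear of the rack and the neighbours.

```bash
python3 - <<'E'
from h import *
p=camera_params("wrist");s=ctrl.observe();R=s["orientation"];z=s["ee_pos"][2]+.0396
for q in[(315,290),(343,290),(351,402),(308,402)]: print("tool coords",(R.T@(atz(p,q,z)-s["ee_pos"])*1000).round(1))
for q in[(319,211),(338,211)]: print("foot far edge",(R.T@(atz(p,q,z-.13)-s["ee_pos"])*1000).round(1))
E
python3 -m inch '[[[0,-50,0,10,1],[0,-110,0,20,1],[0,-170,0,30,1],[0,-230,0,40,1],[0,-290,0,50,1],[0,-350,0,60,1],[0,-410,0,70,1],[0,-450,0,80,1]]]'
python3 - <<'E'
from h import *
print(delta([.502,-.272,.245],np.radians(-25.6)),ctrl.observe()["joints"])
E
```

```text
tool coords [ 21.3  -3.2 -39.7]
tool coords [ 21.3   5.1 -39.7]
tool coords [-17.8   8.1 -39.5]
tool coords [-17.8  -5.9 -39.6]
foot far edge [21.1 -5.4 90.3]
foot far edge [21.   6.7 90.4]
t: 10.28
ee_pos: [0.5053, -0.1667, 0.2421]
orientation: [[-0.079, 0.997, -0.002], [0.997, 0.079, -0.0], [-0.0, -0.002, -1.0]]
contact_force: [1.0, -0.1, -0.9]
gripper_width: 0.009
grip_force: 48.8
(array([-104.7,  -11.7,   -2.8]), np.float64(30.158480820103378)) [ 0.07982162  0.25006892  0.22090967  1.85220444 -0.06146975  1.04782288
  0.40446095]
```

```bash
python3 -m inch '[[[-40,-5,0,10,1],[-80,-10,0,20,1],[-106.5,-11.5,0,30.2,1],[-106.5,-11.5,0,30.2,1],[-106.5,-11.5,10,30.2,1],[-106.5,-11.5,20,30.2,1],[-106.5,-11.5,25,30.2,1],[-106.5,-11.5,25,30.2,1]]]'
python3 - <<'E'
from h import *
print(delta([.5013,-.2735,.2],np.radians(-25.6)))
im=grab_frame("wrist");a=im[:, 80:560][100:420]
b=grab_frame("scene")[120:250,160:290];t=grab_frame("top")[230:320,425:525]
o=np.hstack([cv2.resize(b,(390,390),interpolation=cv2.INTER_CUBIC),cv2.resize(t,(400,390),interpolation=cv2.INTER_CUBIC)])
cv2.imwrite("pics/s5.png",cv2.convertScaleAbs(o,alpha=1.6)[:,:,::-1]);cv2.imwrite("pics/w5.png",im[:,:,::-1])
np.save("w5.npy",camera_params("wrist"),allow_pickle=True)
E
```

```text
t: 11.28
ee_pos: [0.5048, -0.2698, 0.2173]
orientation: [[0.424, 0.906, -0.001], [0.906, -0.424, 0.001], [0.0, -0.001, -1.0]]
contact_force: [-0.8, -0.0, -0.5]
gripper_width: 0.0096
grip_force: 48.9
(array([-4.8, -1.6, 17.3]), np.float64(0.5295679441597656))
```

View pics/w5.png

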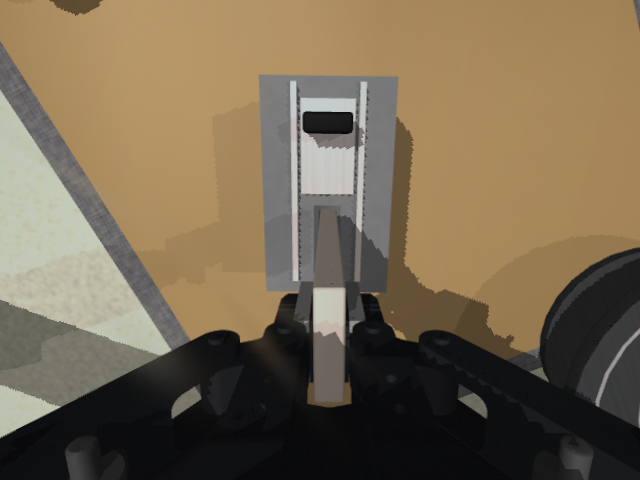

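The tile's foot (320-337, 209) is close above the slot's far end (314-340, 206). I'll correct the offset, go a little lower and look again in an enlarged crop.

```bash
python3 -m inch '[[[-4.5,-1.5,5,0.5,1],[-4.5,-1.5,14,0.5,1],[-4.5,-1.5,14,0.5,1],[-4.5,-1.5,14,0.5,1]]]'
python3 - <<'E'
from h import *
print(delta([.5013,-.2735,.2],np.radians(-25.6)))
np.save("w6.npy",camera_params("wrist"),allow_pickle=True)
im=grab_frame("wrist"); cv2.imwrite("pics/w6f.png",im[:,:,::-1])
cv2.imwrite("pics/w6.png",cv2.convertScaleAbs(cv2.resize(im[180:300,280:380],(500,600),interpolation=cv2.INTER_CUBIC),alpha=1.8)[:,:,::-1])
E
```

```text
t: 11.92
ee_pos: [0.5018, -0.2739, 0.2039]
orientation: [[0.432, 0.902, -0.0], [0.902, -0.432, 0.0], [0.0, -0.0, -1.0]]
contact_force: [0.1, -0.1, -0.1]
gripper_width: 0.0092
grip_force: 48.9
(array([ 0.2, -0.6,  3.9]), np.float64(-0.022485597723502337))
```

View pics/w6.png

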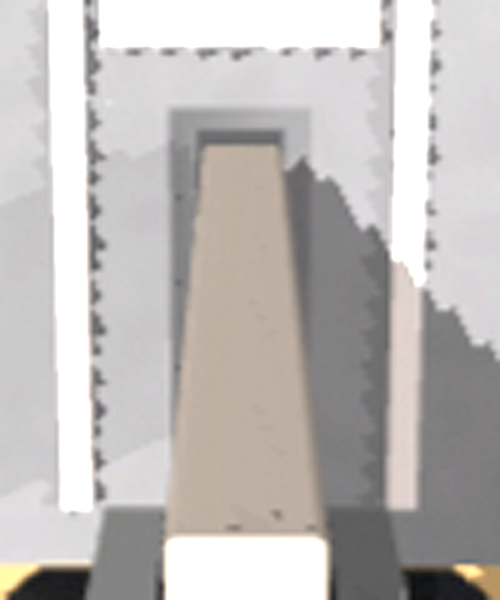

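The enlarged crop shows the slot's chamfer edge at (170-310, 107), its inner edge at (198-285, 130), and the tile foot at (203-281, 143).

```bash
python3 - <<'E'
from h import *
p=np.load("w6.npy",allow_pickle=True).item();s=ctrl.observe();R=s["orientation"]
f=lambda x,y,z:(R.T@(atz(p,(280+x/5-.4,180+y/5-.4),z)-s["ee_pos"])*1000).round(2)
zf=s["ee_pos"][2]-.0904
print("outer",f(170,107,.1),f(310,107,.1));print("inner",f(198,130,.0965),f(285,130,.0965));print("foot",f(203,143,zf),f(281,143,zf))
E
```

```text
outer [ 26.84 -10.26 104.09] [ 26.82   8.45 104.09]
inner [ 23.13  -6.63 107.59] [ 23.12   5.19 107.59]
foot [24.42 -5.55 90.4 ] [24.42  4.35 90.4 ]
```

```bash
python3 -m inch '[[[-3,-0.2,0,0,1],[-3,-0.2,4,0,1],[-3,-0.2,10,0,1],[-3,-0.2,15,0,1],[-3,-0.2,20,0,1],[-3,-0.2,20,0,1]]]'
```

```text
t: 12.72
ee_pos: [0.5, -0.2764, 0.1834]
orientation: [[0.432, 0.902, -0.001], [0.902, -0.432, 0.0], [-0.0, -0.001, -1.0]]
contact_force: [0.0, 0.4, -1.7]
gripper_width: 0.0094
grip_force: 48.9
```

```bash
python3 -m inch '[[[0,0,5,0,1],[0,0,11,0,1],[0,0,17,0,1],[0,0,24,0,1],[0,0,24,0,1]]]'
```

```text
t: 13.35
ee_pos: [0.4998, -0.2763, 0.1592]
orientation: [[0.432, 0.902, -0.001], [0.902, -0.432, 0.001], [-0.0, -0.002, -1.0]]
contact_force: [-0.2, 0.0, -1.0]
gripper_width: 0.0095
grip_force: 48.9
```

```bash
python3 -m inch '[[[0,0,8,0,1],[0,0,16,0,1],[0,0,23.8,0,1],[0,0,23.8,0,1],[0,0,23.8,0,1],[0,0,23.8,0,1]]]'
python3 - <<'E'
from h import *
p=camera_params("scene")
im=grab_frame("wrist"); np.save("w7.npy",camera_params("wrist"),allow_pickle=True)
b=grab_frame("scene")[110:250,170:290];w=im[180:300,270:390]
cv2.imwrite("pics/f7.png",cv2.convertScaleAbs(np.hstack([cv2.resize(w,(400,400),interpolation=cv2.INTER_CUBIC),cv2.resize(b,(343,400),interpolation=cv2.INTER_CUBIC)]),alpha=1.7)[:,:,::-1])
E
```

```text
t: 14.1
ee_pos: [0.5006, -0.2767, 0.1366]
orientation: [[0.432, 0.902, 0.001], [0.902, -0.432, -0.0], [0.0, 0.001, -1.0]]
contact_force: [0.1, -0.3, -0.6]
gripper_width: 0.0096
grip_force: 48.9
```

View pics/f7.png

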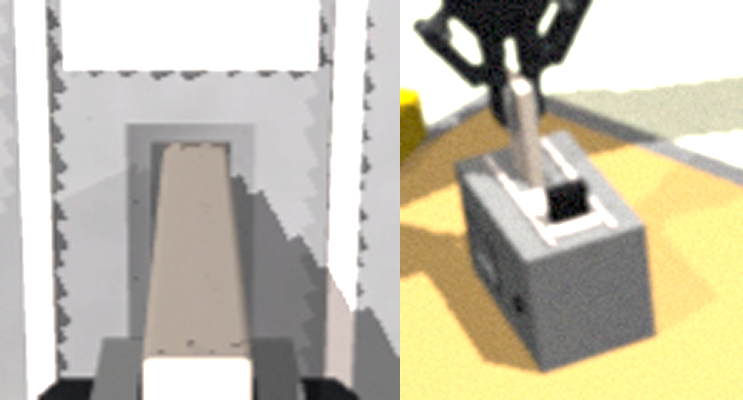

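The tile is in the slot with almost no side force, about 1 mm off centre across it. I'll nudge it and lower it the last millimetre.

```bash
python3 -m inch '[[[0,-0.4,1,0,1],[0,-0.4,1,0,1],[0,-0.4,1,0,1],[0,-0.4,1,0,1]]]'; python3 -m inch '[[[0,0,0,0,1],[0,0,0,0,1],[0,0,0,0,1],[0,0,0,0,1]]]'
```

```text
t: 14.7
ee_pos: [0.5, -0.2764, 0.1353]
orientation: [[0.433, 0.902, -0.0], [0.902, -0.433, 0.0], [0.0, -0.0, -1.0]]
contact_force: [0.8, -0.1, -0.9]
gripper_width: 0.0098
grip_force: 48.9
t: 15.2
ee_pos: [0.4999, -0.2764, 0.1352]
orientation: [[0.433, 0.902, -0.0], [0.902, -0.433, 0.0], [0.0, -0.0, -1.0]]
contact_force: [0.4, -1.0, -1.2]
gripper_width: 0.0097
grip_force: 48.9
```

```bash
python3 -c "
from cell import ctrl
print(ctrl.hand_in())"
```

```text
the job is handed in; nothing more can be done
None
```

The job is handed in, with no verdict returned: the shutter is fully open against its stop, and the gripper holds the test tile upright in the slot, lower edge at about 45 mm (mid-window by the arm's position reading, not seen through the windows), with about 1 N of side force.

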